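Fit the keyed shaft into the empty belt pulley and hold it home

TASK

Two toothed belt pulleys are clamped in chucks on the bench, and one of them already has its shaft. Take the loose keyed shaft out of the blue stand and push it, collar up, into the pulley that is still empty, turning it until its key slips into the keyway, then keep pushing against the spring ejector until the collar sits flush on the hub face. Finish still gripping the shaft and pressing it firmly home, so that a colleague can tighten the set screw: do not let go, and leave the plug gauge, screwdriver, bottle and stack of metal bands where they are.

Things in the scene. Friction and masses are not known exactly. Their poses are not given: they have to be found in the camera images.
- shaft: Loose steel shaft, 106 mm long, about 0.42 kg, upright in the blue stand. Journal 22 mm in diameter with a chamfered foot (4 mm); brass key 8 mm wide from 20 to 44 mm above the foot, outer face 15 mm from the axis; collar 36 mm across from 46 to 56 mm; drive end to 106 mm. Origin at the centre of the foot's end face, z up the shaft, x towards the key.
- shaft_grip (a point): Grip point on the shaft's axis, 85 mm above its foot, in the middle of the drive end: 26 mm round with two flats milled 18 mm apart, facing the shaft's +y and -y, from 58 to 104 mm. Axes as the shaft's.
- shaft_collar (a point): Centre of the underside of the shaft's collar, 46 mm above its foot; this face lands on the hub face. A yellow paint stripe on the collar's top and rim stands straight above the key. Axes as the shaft's.
- done_shaft: A shaft of the same shape, without paint stripe, already fitted and locked in one of the two pulleys (which one changes); only its collar and drive end stand out of the hub. Fixed. Origin on its axis at the bench top, so x and y are those of the finished pulley.
- pulley_left: The aluminium toothed belt pulley on the robot's left (+y), fixed by its boss in a three-jaw chuck on the bench: chuck foot 140 mm across, body 125 mm across up to 50 mm, jaws reach 61 mm from the axis, up to 67 mm; belt flanges 86 mm across, top at 100 mm; hub face 68 mm across at 104 mm. Origin on the bore axis at the bench top, z up, x towards the keyway (yaw within 40 degrees of 0).
- pulley_right: The aluminium toothed belt pulley on the robot's right (-y), fixed by its boss in a three-jaw chuck on the bench: chuck foot 140 mm across, body 125 mm across up to 50 mm, jaws reach 61 mm from the axis, up to 67 mm; belt flanges 86 mm across, top at 100 mm; hub face 68 mm across at 104 mm. Origin on the bore axis at the bench top, z up, x towards the keyway (yaw within 40 degrees of 0).
- hub_left (a point): Centre of the mouth of the left pulley's bore, in the flat hub face, 104 mm above the bench; axes as the pulley's. The bore is vertical, 24 mm in diameter, with square edges and one keyway 10 mm wide (floor 16 mm from the axis) on the +x side, a yellow paint mark on the hub face beside it; both are 52 mm deep. In the finished pulley the shaft's collar covers it.
- hub_right (a point): Centre of the mouth of the right pulley's bore, in the flat hub face, 104 mm above the bench; axes as the pulley's. The bore is vertical, 24 mm in diameter, with square edges and one keyway 10 mm wide (floor 16 mm from the axis) on the +x side, a yellow paint mark on the hub face beside it; both are 52 mm deep. In the finished pulley the shaft's collar covers it.
- plunger (a joint): Spring ejector, a brass pin in the empty pulley's bore: how far it is pressed down, in m (0 to 0.016). At 0 its top is 34 mm below the hub face; the shaft's foot meets it there and has pressed it 12 mm when the collar reaches the hub face. The spring force is 8 N at 0 and 14 N with the collar home, so the shaft rises when let go; push some 5 N more to hold the collar firmly.
- stand: Blue plastic shaft stand fixed on the bench, 160 by 60 mm, 30 mm high, with two round sockets of 24 mm diameter and 20 mm depth (floor 10 mm above the bench), 45 mm either side of its centre along its x. Origin at the centre of its underside, x along its length. One socket holds the shaft, the other the plug gauge.
- gauge: Bystander: plug gauge 94 mm long, 21 mm across, steel ends and black handle with a red ring, standing in the other socket of the stand. Origin at the centre of its lower end.
- screwdriver: Bystander: screwdriver 210 mm long with a blue handle, 26 mm thick, lying on the bench. Origin under its middle, x along it towards the tip.
- bottle: Bystander: clear plastic water bottle with a blue cap, 64 mm across and 210 mm tall, standing on the bench. Origin at the centre of its base.
- grid_bands: Bystander: stack of two six-sided bands of thin toothed steel strip, about 175 mm across the corners and 60 mm high. Origin at the centre of its underside.
There are look-alikes about, which are no part of the job. What is shaped like the stand but brown or red is not meant.

How it is judged:
By the outcome, as a careful person would: the job done as asked, in the order asked, and still so for the second after the job is handed in, while the arm keeps its last pose, push and grip.
It also fails if it takes over 45 s, if anything falls off the work surface, if the arm or the gripper's body presses on something with over 40 N, if the wrist force passes 120 N, or if a joint passes its speed limit or range.

ROBOT

A 7-joint arm with a two-finger parallel gripper is mounted at the origin on the work surface. World frame = base frame: x ahead of the robot, y to its left, z up, the work surface at z = 0. Lengths are in mm, angles in rad, forces in N, time in s.
With the tool pointing down it reaches from about 350 to 900 mm from the base axis. Payload 8.1 kg.
Tool frame: the origin (TCP) lies midway between the tips of the shut fingers; the grasp point (between the pads) lies 19 mm behind it; y points along the fingers, z is the direction in which the jaws open and shut, and the axes are right-handed (so a half turn about y gives the same grasp; the last joint's range is limited). The gripper opens to 85 mm and grips with 20 to 120 N. Pads are 22 mm wide; open, the fingers measure 114 mm over their backs; the gripper's body (76 mm by 85 mm) begins 54 mm behind the grasp point. The pads swing forward as they close: fully open they stand 13 mm farther back than shut.
Start: joints at [-0.103, 0.434, 0.025, 1.573, -0.012, 1.134, -0.075], TCP at [625.013, -0.027, 231.323] pointing down, gripper open.
Joint ranges: [-2.62, 2.62], [-0.44, 2.09], [-1.27, 1.32], [0.08, 2.57], [-1.32, 4.46], [0.12, 2], [-2.74, 2.74]. Speed limits (rad/s): [2.22, 2.22, 3.01, 3.01, 3.14, 3.14, 3.14].

INTERFACE

Orientations are given as a unit quaternion [w, x, y, z].
In Python, from station import ctrl, eyes gives the robot as it stands. The module is installed in compiled form; this text tells all that it offers.
- The arm moves only by the shell command python3 -m handwheel 'ROWS' [OPENING]. ROWS is text: rows parted by semicolons, each of 4 numbers parted by spaces: the shift along the tool's x, y, z in cm, then the turn about the tool's y in rad. A call has 1 to 20 rows; each row shifts and turns the commanded pose from where the row before left it, along the tool's axes as they then stand; what a row does not reach is not made up. A row lasts 1/10 s, in which the tool goes at most 50 mm and 8.59 degrees, less where a joint would pass 70% of its speed; a pose out of reach is approached as far as the arm can. A call with a gripper value outside its range is refused whole. OPENING is the opening, from 0 (shut) to 1 (fully open), set as the call begins (- or left out, the last holds). The fingers move at their own pace and stop on an object; the grip force is fixed at half the most. Time passes only in rows, so rows that do not move let the fingers close. It gives the time, the measured TCP pose, the force and the opening at its end, in the units of the state.
- ctrl.state(): the state, without advancing time (a new reading comes with each control period).
- eyes.snapshot(name): name is "scene" or "side" or "wrist"; returns (picture, depth): 384x512x3 uint8, red, green, blue; 384x512 float32, mm along the optical axis (not along the pixel's ray), 0 where there is no reading.
- eyes.calibration(name): a dict with "vertical_fov" (degrees; the focal length in pixels is half the picture's height over the tangent of half this angle, whatever the lens; pixels are square), "cx", "cy" (the principal point, pixels), "D" ([k1, k2, p1, p2, k3] as OpenCV has them; the pictures are not rectified), "rvec" (rotation vector, rad) and "tvec" (3), from world to camera coordinates, as OpenCV has them. Camera axes: x right, y down, z forward; pixel columns grow to the right and rows downward; lengths in mm; the calibration is good to about 2 mm. A picture is of the moment at which its call begins: read the wrist's pose just before it. calibration takes no time and is no camera call; for the wrist camera it gives the pose at the moment of the call.
- ctrl.close_job(): hands the job in, once; it reports no verdict.
The state is a dict: "clock": time; "joint_positions": joint angles; "dq": joint speeds; "joint_torque": joint torques, N m; "tool_pos": TCP position; "orientation": TCP orientation; "force": force on the tool from outside, world axes, zero at the start; "ft_torque": the same for the moment, N m; "gripper_width": finger opening in mm.
Only numpy, scipy, OpenCV 4.12 (cv2) and the standard library are available. Lean on these libraries where they do the work, as an engineer would, in place of code of your own. Each camera call takes 0.05 s, during which the arm holds its last target. There are 200 camera calls.

## Working session

There is one attempt and no reset: what is moved stays moved. The work goes in short steps, Python scripts to look and compute and a shell command to move; the robot and the scene stay as the last step left them, time stands still between calls to the robot, and variables do not carry over. Pictures are saved under pics/ and viewed, about 8 in all and at most 12, crops included, and the job is handed in when it is done.

```bash
mkdir -p pics; cat > h.py <<'E'
import numpy as np, cv2
from station import ctrl, eyes
def K(c):
    f=192/np.tan(np.radians(c["vertical_fov"])/2)
    return np.array([[f,0,c["cx"]],[0,f,c["cy"]],[0,0,1.]])
def snap(n):
    c=eyes.calibration(n); p,d=eyes.snapshot(n); return p,d,c
def ray(c,uv):
    uv=np.asarray(uv,float).reshape(-1,1,2)
    n=cv2.undistortPoints(uv,K(c),np.array(c["D"],float)).reshape(-1,2)
    R=cv2.Rodrigues(np.array(c["rvec"],float))[0]; t=np.array(c["tvec"],float).ravel()
    return -R.T@t, np.c_[n,np.ones(len(n))]@R
def plane(c,uv,z):
    o,d=ray(c,uv); return o+d*((z-o[2])/d[:,2])[:,None]
def proj(c,P):
    return cv2.projectPoints(np.asarray(P,float).reshape(-1,1,3),np.array(c["rvec"],float),np.array(c["tvec"],float),K(c),np.array(c["D"],float))[0].reshape(-1,2)
def dep(c,d,uv):
    uv=np.asarray(uv,float).reshape(-1,2); o,r=ray(c,uv); z=np.array([d[int(round(v)),int(round(u))] for u,v in uv]); return o+r*z[:,None]
def save(n,p): cv2.imwrite("pics/"+n+".png",p[:,:,::-1])
E
python3 - <<'E'
from h import *
ps=[]
for n in ("scene","side","wrist"):
    p,d,c=snap(n); np.savez("pics/"+n+"0.npz",p=p,d=d); import pickle; pickle.dump(c,open("pics/"+n+"0.pkl","wb")); save(n+"0",p); ps.append(p)
    o,r=ray(c,[[256,192]]); print(n,o.round(),r.round(2),c["vertical_fov"],np.round(c["D"],3))
save("all0",cv2.resize(np.hstack(ps[:2]),(800,300)))
s=ctrl.state(); print(s)
E
```

```text
scene [1231. -119. 1154.] [[-0.55  0.07 -0.83]] 45.8297124563316 [0.029 0.    0.    0.    0.   ]
side [317. 884. 656.] [[ 0.2  -0.83 -0.52]] 50.92419642511536 [0.006 0.    0.    0.    0.   ]
wrist [625.  74. 373.] [[-0.01 -0.3  -0.95]] 71.8648360827254 [-0.063  0.     0.     0.     0.   ]
{'clock': 0.15, 'joint_positions': array([-0.10261416,  0.43506412,  0.02497865,  1.57384917, -0.01160529,
        1.13397985, -0.07510757]), 'dq': array([ 0.00048497, -0.00135107, -0.00018549, -0.00350836,  0.0012779 ,
        0.00092141, -0.00036722]), 'joint_torque': array([ 1.93215681e-03, -6.70885992e+01,  1.02606665e+00, -3.16448736e+01,
        1.57136447e-02,  9.07747715e-03, -7.57739531e-05]), 'tool_pos': array([ 6.24642763e+02, -3.65386154e-02,  2.30720607e+02]), 'orientation': array([-0.49966934,  0.5002965 , -0.50027872,  0.49975511]), 'force': array([-0.10745754, -0.10134464, -0.44180995]), 'ft_torque': array([-0.05460651, -0.03454207, -0.03589008]), 'gripper_width': 85.65794337114741}
```

View pics/scene0.png

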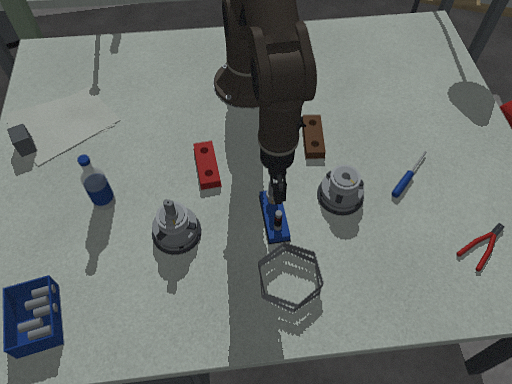

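View pics/side0.png

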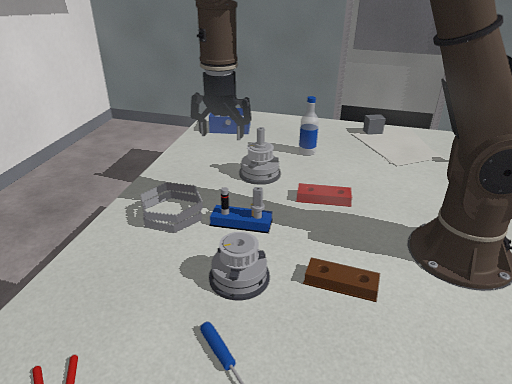

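The side view shows the blue stand (242,218) with the shaft at (258,200) and the black gauge with its red ring at (225,200). The empty pulley is at (239,255), on the robot's left. The finished one is at (260,160), on the right. The red stand (324,194), the brown stand (343,279) and the blue box are look-alikes.

View pics/wrist0.png

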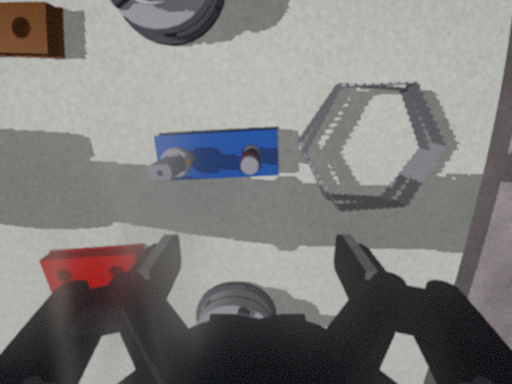

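```bash
python3 - <<'E'
from h import *
import pickle
p={};d={};c={}
for n in ("scene","side","wrist"):
    z=np.load("pics/"+n+"0.npz");p[n]=z["p"];d[n]=z["d"];c[n]=pickle.load(open("pics/"+n+"0.pkl","rb"))
# depth points near the shaft top in side, and hub
for n,uv in (("side",[[258,189],[258,200],[239,242],[225,193],[218,214],[262,222]]),("scene",[[345,172],[278,213],[265,195],[285,240]])):
    for q,P in zip(uv,dep(c[n],d[n],uv)): print(n,q,P.round(1))
for n in p: # yellow
    h=cv2.cvtColor(p[n],cv2.COLOR_RGB2HSV); m=cv2.inRange(h,(20,110,90),(35,255,255))
    k,l,s,ce=cv2.connectedComponentsWithStats(m)
    for i in range(1,k): print(n,s[i],ce[i].round(1),dep(c[n],d[n],[ce[i]]).round(1))
im=p["side"][170:300,190:300]; save("crop1",cv2.resize(im,None,fx=5,fy=4.6,interpolation=cv2.INTER_CUBIC))
E
```

```text
side [258, 189] [523.8  13.3 116.6]
side [258, 200] [521.9  19.2  86.8]
side [239, 242] [518.  211.1  96.2]
side [225, 193] [611.2  21.5  95.3]
side [218, 214] [629.1  33.2  32.7]
side [262, 222] [505.8  37.3  31.6]
scene [345, 172] [501.5 227.9 102.2]
scene [278, 213] [615.9  17.8 103.9]
scene [265, 195] [510.   -2.4  34.4]
scene [285, 240] [651.   36.9  10.2]
scene [351 180   3   3   3] [352. 181.] [[537.2 239.1 106.4]]
side [251 145   1   1   1] [251. 145.] [[ 615.1 -264.4  106. ]]
side [251 204   2   1   2] [251.5 204. ] [[540.5  14.9  68.4]]
side [252 211   1   1   1] [252. 211.] [[538.3  17.6  48.1]]
side [252 214   1   2   2] [252.  214.5] [[538.6  16.   35.6]]
side [224 244   7   2   9] [226.9 244.4] [[538.  235.4 104.3]]
```

View pics/crop1.png

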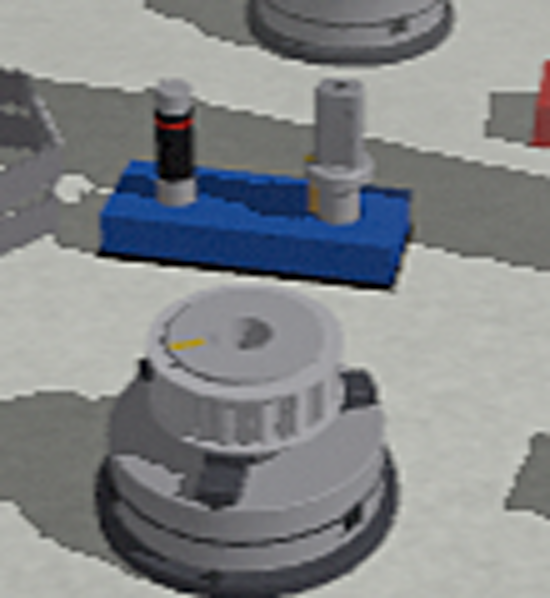

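The crop confirms it. The plain steel shaft with its brass key and yellow stripe towards +x stands in the blue stand's socket nearer the robot, at side pixel (258,200). The gauge, black with a red ring, is at (225,200). The near pulley has an open bore at (239,242) and its yellow mark at (227,244). Now I'll go above the shaft with a quarter turn.

```bash
python3 -m handwheel '-0.5 0 -3.5 0; -0.5 0 -3.5 0; -0.4 0 -3.3 0; 0 0 0 0.149; 0 0 0 0.149; 0 0 0 0.149; 0 0 0 0.149; 0 0 0 0.149; 0 0 0 0.149; 0 0 0 0.149; 0 0 0 0.149; 0 0 0 0.149; 0 0 0 0.149; 0 0 0 0.08; 0 0 0 0; 0 0 0 0'; cat > w.py <<'E'
import sys
from h import *
p,d,c=snap("wrist"); s=ctrl.state(); n=sys.argv[1]; save(n,p); np.savez("pics/"+n+".npz",p=p,d=d)
import pickle; pickle.dump(c,open("pics/"+n+".pkl","wb"))
from scipy.spatial.transform import Rotation as R
q=s["orientation"]; M=R.from_quat([q[1],q[2],q[3],q[0]]).as_matrix()
print(s["clock"],s["tool_pos"].round(1),M.round(3).tolist(),s["joint_positions"].round(2))
h=cv2.cvtColor(p,cv2.COLOR_RGB2HSV); m=cv2.inRange(h,(18,100,70),(36,255,255))
k,l,st,ce=cv2.connectedComponentsWithStats(m)
for i in range(1,k):
    if st[i,4]>3: print("yel",st[i],ce[i].round(1),dep(c,d,[ce[i]]).round(1))
E
python3 w.py w1
```

```text
clock: 1.75
tool_pos: [521.9, 14.0, 231.2]
orientation: [-0.001, 0.001, -0.707, 0.707]
force: [-0.5, -0.8, -0.4]
gripper_width: 85.4
1.8 [521.9  14.  231.2] [[-1.0, -0.0, 0.003], [-0.003, -0.0, -1.0], [0.0, -1.0, 0.0]] [-0.35  0.27  0.28  1.84 -0.08  1.05 -1.61]
yel [256 154   4   5  14] [257.3 156.1] [[542.6  13.4  66.7]]
yel [ 46 162  10  11  36] [ 50.2 166.6] [[538.2 238.9 102.5]]
```

View pics/w1.png

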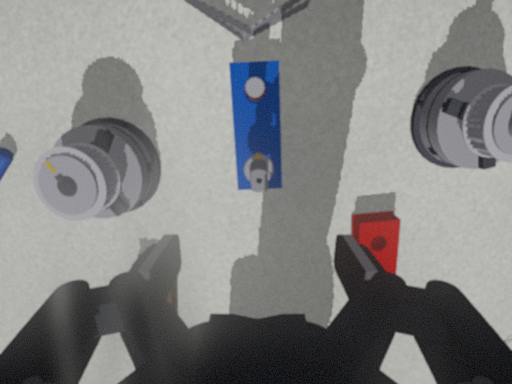

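Now w1 shows the shaft's drive end at (259,180), with the stripe at (257,156) on its collar. The empty hub is at (68,183), its mark at (50,167). Next I'll measure both, from the depth and by ray intersection with the first wrist view.

```bash
cat > m.py <<'E'
from h import *
import pickle,sys
n=sys.argv[1]
z=np.load("pics/%s.npz"%n);p,d=z["p"],z["d"];c=pickle.load(open("pics/%s.pkl"%n,"rb"))
v,u=np.mgrid[0:384,0:512]; uv=np.c_[u.ravel(),v.ravel()]
o,r=ray(c,uv); P=(o+r*d.ravel()[:,None]); ok=d.ravel()>0
def sel(x,y,R,a,b): return ok&(np.hypot(P[:,0]-x,P[:,1]-y)<R)&(P[:,2]>a)&(P[:,2]<b)
def circ(m,name):
    k=np.zeros(384*512,np.uint8);k[m]=255;k=k.reshape(384,512)
    if m.sum()<5: print(name,"few",m.sum());return
    zz=np.median(P[m,2]); cs=max(cv2.findContours(k,cv2.RETR_EXTERNAL,cv2.CHAIN_APPROX_NONE)[0],key=cv2.contourArea)
    q=plane(c,cs.reshape(-1,2),zz)[:,:2].astype(np.float32)
    print(name,"z",zz.round(1),"mean",P[m,:2].mean(0).round(1),"encl",np.round(cv2.minEnclosingCircle(q)[0],1),np.round(cv2.minEnclosingCircle(q)[1],1),"ell",np.round(cv2.fitEllipse(q),1) if 0 else [np.round(x,1) for x in cv2.fitEllipse(q)],"px",cs.reshape(-1,2).mean(0).round(1))
circ(sel(522,14,30,109,122),"shafttop")
circ(sel(522,14,30,60,71),"collar")
circ(sel(505,228,50,99,110),"hub")
E
python3 m.py w1
python3 - <<'E'
from h import *
import pickle
a=pickle.load(open("pics/wrist0.pkl","rb"));b=pickle.load(open("pics/w1.pkl","rb"))
# shaft top centre in wrist0 ~ (160,173); w1 ~ (259,180)
o1,r1=ray(a,[[160,173]]);o2,r2=ray(b,[[259,180.5]])
t=np.linalg.lstsq(np.c_[r1[0],-r2[0]],o2-o1,rcond=None)[0]; print(o1+t[0]*r1[0],o2+t[1]*r2[0])
za=cv2.imread("pics/wrist0.png")[140:200,130:210];zb=cv2.imread("pics/w1.png")[140:200,225:305];zc=cv2.imread("pics/w1.png")[140:220,25:130]
cv2.imwrite("pics/c2.png",np.hstack([cv2.resize(x,(480,360),interpolation=cv2.INTER_CUBIC) for x in (zb,zc)])[:,:].copy()[:, :800])
E
```

```text
shafttop z 115.9 mean [527.6  11.7] encl [527.5  11.8] 13.4 ell [array([527.5,  11.7]), array([19. , 28.3]), np.float64(94.6)] px [259.  179.1]
collar z 65.9 mean [532.2  11.3] encl [527.9  11.4] 18.2 ell [array([527.2,  11.7]), array([32.2, 33.7]), np.float64(90.3)] px [258.6 165.9]
hub z 103.2 mean [516.3 221.4] encl [517.7 220.7] 43.0 ell [array([515.5, 221.6]), array([78.3, 84.9]), np.float64(158.6)] px [ 69.  184.9]
[526.52346147  11.53222393 114.93504868] [526.12378428  11.7219161  115.04202158]
```

View pics/c2.png

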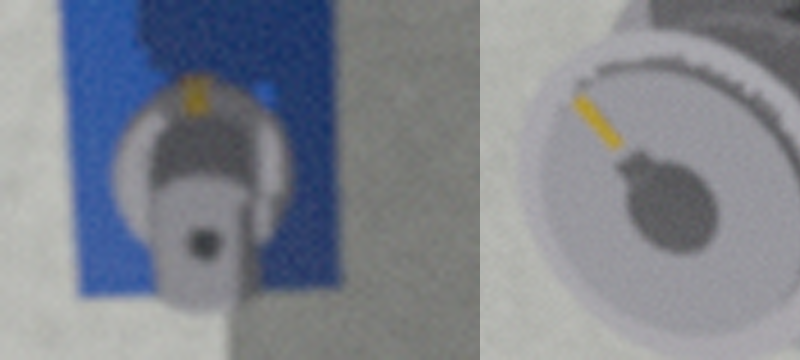

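The shaft axis is at about (527, 11.7), its top at 115 to 116 mm by both methods, yaw about +5°. The hub is at about (517, 221), keyway yaw about 40°, to be refined from close by. Now I'll go down and grip.

```bash
python3 -m handwheel '-0.52 0 0.23 0; 0 0 0 -0.083; 0 3 0 0; 0 3 0 0; 0 3 0 0; 0 3 0 0; 0 2 0 0; 0 1.45 0 0; 0 0 0 0; 0 0 0 0' 0.7 && python3 -m handwheel '0 0 0 0; 0 0 0 0; 0 0 0 0; 0 0 0 0; 0 0 0 0; 0 0 0 0' 0; python3 w.py w2
```

```text
clock: 2.8
tool_pos: [527.6, 11.4, 77.0]
orientation: [-0.03, 0.03, -0.706, 0.707]
force: [-0.5, 0.3, -0.2]
gripper_width: 59.8
clock: 3.4
tool_pos: [527.8, 11.9, 77.7]
orientation: [0.03, -0.029, 0.707, -0.706]
force: [-1.4, 0.3, 6.9]
gripper_width: 17.3
3.45 [527.8  11.9  77.6] [[-0.996, 0.001, 0.084], [-0.084, 0.0, -0.996], [-0.001, -1.0, -0.0]] [-0.29  0.47  0.22  1.99 -0.16  0.7  -1.46]
yel [254 198   7   6  30] [256.8 201. ] [[544.7  13.2  58.9]]
yel [254 207   6   6  36] [256.5 209.5] [[541.7  13.1  66.2]]
```

View pics/w2.png

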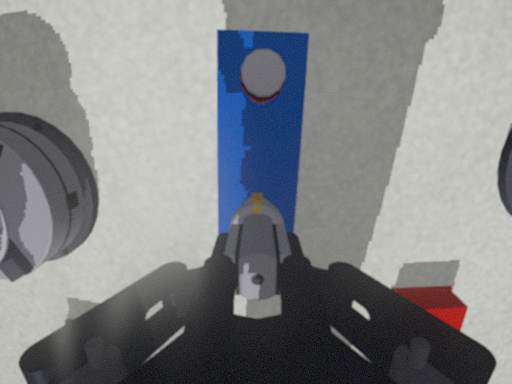

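The grip reads 17.3 mm, on the flats. In w2 the stripe is straight ahead of the jaws at (257,205). Next I'll lift it and stop short of the hub, already turned, for a close look.

```bash
python3 -m handwheel '0 -1.5 0 0; 0 -3 0 0; 0 -3.5 0 0; 0 -3.5 0 0; 0 -2 0 0; 1.0 0 -4.1 0; 1.0 0 -4.1 0; 1.0 0 -4.1 0; 1.2 0 -5 0; 0 0 0 -0.149; 0 0 0 -0.149; 0 0 0 -0.149; 0 0 0 -0.149; 0 0 0 0; 0 0 0 0' ; python3 w.py w3; sed -i 's/circ(sel(522.*//' m.py; cat >> m.py <<'E'
# bore: dark hole inside hub face
g=cv2.cvtColor(p,cv2.COLOR_RGB2HSV)
hp=proj(c,[[517,221,104]])[0]; print("hub px",hp.round(1))
E
python3 m.py w3
```

```text
clock: 4.95
tool_pos: [471.0, 178.9, 211.5]
orientation: [-0.234, 0.234, -0.667, 0.667]
force: [0.2, -0.5, -4.7]
gripper_width: 17.5
5.0 [471.1 179.  211.6] [[-0.781, -0.001, 0.625], [-0.625, -0.0, -0.781], [0.001, -1.0, -0.0]] [-0.53  0.26  0.08  1.89 -0.02  0.99 -1.34]
yel [250  83   5  17  71] [252.2  91.4] [[537.9 237.3 104.8]]
yel [243 111  17  17 186] [250.9 118.6] [[517.  223.3  70.2]]
yel [253 198   8   6  29] [256.7 200.8] [[484.4 189.4 193.2]]
yel [254 206   6   7  37] [256.5 209.4] [[481.6 187.2 199.4]]
hub z 103.3 mean [515.6 224.9] encl [517.1 223.1] 42.7 ell [array([514.9, 224. ]), array([78.4, 84.9]), np.float64(158.3)] px [248.1 119.6]
hub px [252.1 121.7]
```

View pics/w3.png

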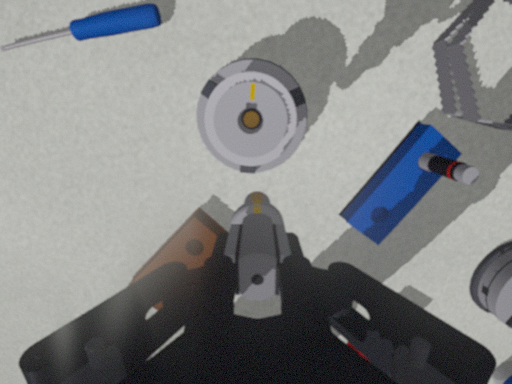

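w3 shows the bore with its brass ejector at (251,119), and its yellow mark at (252,91), nearly in line with the held shaft's stripe at (257,205). Now I'll work out the bore centre and keyway yaw.

```bash
cat > b.py <<'E'
from h import *
import pickle
z=np.load("pics/w3.npz");p,d=z["p"],z["d"];c=pickle.load(open("pics/w3.pkl","rb"))
h=cv2.cvtColor(p,cv2.COLOR_RGB2HSV); roi=np.zeros((384,512),np.uint8); cv2.circle(roi,(251,119),24,255,-1)
v=h[:,:,2]; print(np.array2string(v[104:134:2,234:270:2]))
m=((v<115)|(h[:,:,1]>80)).astype(np.uint8)*255&roi
m[:103]=0
cs=max(cv2.findContours(m,cv2.RETR_EXTERNAL,cv2.CHAIN_APPROX_NONE)[0],key=cv2.contourArea).reshape(-1,2)
q=plane(c,cs,104)[:,:2]
from scipy.optimize import least_squares
f=least_squares(lambda a:np.hypot(q[:,0]-a[0],q[:,1]-a[1])-a[2],[517,222,12],loss="soft_l1",f_scale=.5).x
y=plane(c,[[252.2,91.4]],104)[0]; print("bore",f.round(2),cs.min(0),cs.max(0),"mark",y.round(1),"yaw",np.degrees(np.arctan2(y[1]-f[1],y[0]-f[0])).round(1))
far=q[np.argsort(-np.hypot(*(q-f[:2]).T))[:6]]; print("keyway",far.mean(0),np.degrees(np.arctan2(*(far.mean(0)-f[:2])[::-1])))
a=pickle.load(open("pics/w1.pkl","rb"));o1,r1=ray(a,[[50.2,166.6]]);o2,r2=ray(c,[[252.2,91.4]])
t=np.linalg.lstsq(np.c_[r1[0],-r2[0]],o2-o1,rcond=None)[0];print("mark 3D",(o1+t[0]*r1[0]).round(1),(o2+t[1]*r2[0]).round(1))
# shaft collar rim as seen: edge extents
zz=199.5; 
s=plane(c,[[256.5,209.4]],199.4)[0]; print("stripe",s.round(1)); save("c3",cv2.resize(np.hstack([p[75:155,205:295],p[180:260,212:302]]),(800,356),interpolation=cv2.INTER_CUBIC))
E
python3 b.py
```

```text
[[163 164 161 159 162 161 122  97 102 110 110 122 160 164 164 164 165 165]
 [160 163 163 164 165 163 120  98 102 104 105 119 161 163 163 161 165 160]
 [162 162 163 160 160 148 102  80  72  66  76 114 160 165 162 162 163 165]
 [161 165 162 163 134  84  56  46  65  60  46  65 125 160 161 162 163 162]
 [162 165 162 133  87  56  81 113 110 120 101  70  65 125 160 164 161 160]
 [164 162 150  98  63  72 113 120 121 123 122 110  64  85 153 162 165 161]
 [163 165 121  81  60 102 117 122 119 120 128 122  96  56 128 161 163 163]
 [162 155 103  83  64 113 121 118 121 121 121 127 106  49 112 160 163 161]
 [161 153 103  85  63 106 115 119 121 117 122 117 105  54  96 159 165 163]
 [162 159 102  89  64  95 121 119 120 117 114 117  92  54 110 160 164 160]
 [164 161 115  88  80  76 109 118 117 117 115 104  63  69 125 159 160 158]
 [164 159 142  92  92  72  75  99 110 110  96  71  62  92 142 162 164 162]
 [160 161 155 117  92  90  81  65  67  62  68  85  88 118 158 160 162 159]
 [163 159 162 154 120  89  92  93  91  88  86  96 118 154 161 161 161 160]
 [160 164 163 165 159 134 104  94  93  98 113 133 157 158 160 160 161 163]]
bore [517.3  223.63  11.29] [238 103] [262 133] mark [537.9 237.4 104. ] yaw 33.7
keyway [528.94135321 231.66855419] 34.61366787604332
mark 3D [538.5 237.6 104. ] [537.9 237.4 104. ]
stripe [481.6 187.3 199.4]
```

View pics/c3.png

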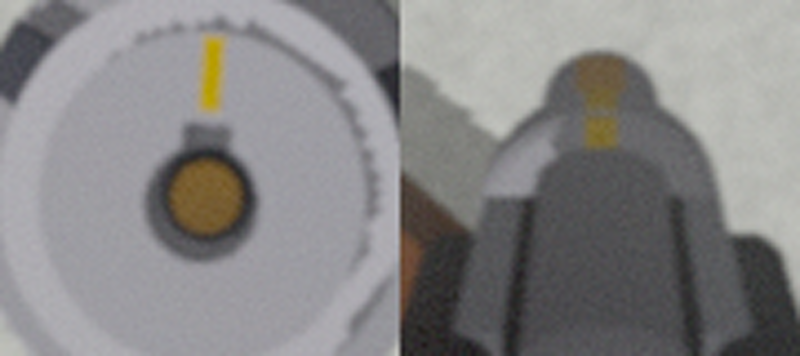

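```bash
cat > b2.py <<'E'
from h import *
import pickle
from scipy.optimize import least_squares
z=np.load("pics/w3.npz");p=z["p"];c=pickle.load(open("pics/w3.pkl","rb"))
h=cv2.cvtColor(p,cv2.COLOR_RGB2HSV); v=h[:,:,2]; roi=np.zeros((384,512),np.uint8); cv2.circle(roi,(250,121),17,255,-1)
m=((v<131)|(h[:,:,1]>80)).astype(np.uint8)*255&roi
cs=max(cv2.findContours(m,cv2.RETR_EXTERNAL,cv2.CHAIN_APPROX_NONE)[0],key=cv2.contourArea).reshape(-1,2); cs=cs[cs[:,1]>111]
q=plane(c,cs,104)[:,:2]
f=least_squares(lambda a:np.hypot(q[:,0]-a[0],q[:,1]-a[1])-a[2],[517,222,12],loss="soft_l1",f_scale=.3).x
y=plane(c,[[252.2,91.4]],104)[0]; k=plane(c,[[251.2,104.5]],104)[0]
print("bore",f.round(2),[np.degrees(np.arctan2(a[1]-f[1],a[0]-f[0])).round(1) for a in (y,k)])
T=np.array([471.0,178.95]); e=np.array([.781,.625])
for uv,zz in (([256.6,205.2],200),([256.5,213],200)):
    s=plane(c,[uv],zz)[0,:2]-T; print("stripe edge along",(s@e).round(2),"lat",(e[0]*s[1]-e[1]*s[0]).round(2))
d=f[:2]-T; t=np.array([[-.781,-.625],[.625,-.781]])@d; print("shift world",d.round(1),"tool x,z",t.round(1))
E
python3 b2.py
```

```text
bore [516.62 223.16  11.35] [np.float64(33.8), np.float64(33.7)]
stripe edge along 16.49 lat -0.2
stripe edge along 11.28 lat -0.13
shift world [45.6 44.2] tool x,z [-63.3  -6. ]
```

Before going down: the axis sits about 1 mm behind the TCP along the flats, and the yaw needs +0.085. I'll shift over, descend to just above the hub and look from the side.

```bash
python3 -m handwheel '-2.1 0 -0.2 0; -2.1 0 -0.2 0; -2.2 0 -0.21 0; 0 0 0 0.085; 0 2 0 0; 0 1.5 0 0; 0 0 0 0; 0 0 0 0; 0 0 0 0'; python3 - <<'E'
from h import *
ims=[]
for n in ("side","scene"):
    p,d,c=snap(n); q=proj(c,[[516.6,223.2,115]])[0].astype(int); print(n,q, proj(c,[[516.6,223.2,104],[516.6,223.2,108]]).round(1).tolist())
    ims.append(cv2.resize(p[q[1]-45:q[1]+30,q[0]-40:q[0]+40],(400,375),interpolation=cv2.INTER_CUBIC))
save("c4",np.hstack(ims)); print(ctrl.state()["tool_pos"].round(1),ctrl.state()["force"].round(1))
E
```

```text
clock: 5.9
tool_pos: [517.8, 224.4, 177.7]
orientation: [0.207, -0.206, 0.676, -0.676]
force: [0.5, -0.1, -5.0]
gripper_width: 17.2
side [237 238] [[238.0, 242.7], [238.0, 241.2]]
scene [345 173] [[344.7, 176.1], [344.9, 175.2]]
[517.8 224.4 177.7] [ 0.5  0.4 -4.8]
```

View pics/c4.png

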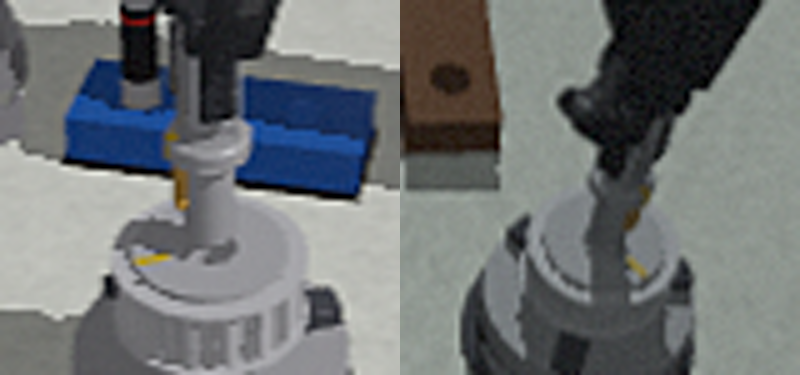

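In both views the shaft hangs just above the bore with the key on the mark's side. The side view suggests it is a little too far towards +x (left in the picture), so I'll measure that on shaft edges against the bore rim seen earlier.

```bash
python3 - <<'E'
from h import *
p,d,c=snap("side"); p0=np.load("pics/side0.npz")["p"]
g=cv2.cvtColor(p,cv2.COLOR_RGB2GRAY).astype(int);g0=cv2.cvtColor(p0,cv2.COLOR_RGB2GRAY).astype(int)
print("now cols226-254");[print(r,g[r,226:255]) for r in range(228,250,1)]
print("before");[print(r,g0[r,226:255]) for r in range(236,250)]
p,d,c=snap("scene"); save("scene4",p); z=np.load("pics/scene0.npz")["p"]
s=np.hstack([cv2.resize(a[150:200,320:370],(390,390),interpolation=cv2.INTER_CUBIC) for a in (z,p)]); save("c5",s)
E
```

```text
now cols226-254
228 [169 168 154  96  46  55  79  92  91  93  94  93  93  90  83 107 150 136
  48  37  51  52  52  49  56  50  55  52  54]
229 [199 200 200 202 200 160  72  87  90  92  92  92  88 105 135 143 149 130
  17   0  14  24  22  27  38  39  46  47  55]
230 [188 190 191 196 193 158  68  85  91  90  93  91 103 128 136 139 145 144
 137  89  19  13   0   0   0   0   2   3  11]
231 [187 191 195 196 190 154  65  88  90  93  95 104 115 126 132 139 142 158
 192 206 209 211 217 205 165 154 114 101  43]
232 [186 190 194 194 191 154  65  84  85  89  94 104 116 125 131 138 140 147
 168 178 183 190 195 196 194 196 200 205 211]
233 [190 189 188 176 170 152  81 135 126  89  94 104 113 125 131 139 142 145
 155 164 165 167 166 177 192 193 192 193 192]
234 [192 177 166 163 161 147 108 116  87  87  95 100 115 124 131 137 141 142
 145 150 148 156 166 167 167 176 191 193 187]
235 [169 169 164 158 151 153 146 116  79  91  94 101 114 126 132 140 141 144
 146 151 149 150 149 156 164 165 167 177 184]
236 [157 116 161 159 158 156 159 142  81  89  95 101 113 124 132 138 142 143
 148 150 150 151 147 14
[... 2650 characters left out ...]
145 147 141 122  90  90  94  88  99 129
 149 147 146 146 144 146 143 144 145 141 149]
245 [140 145 142 143 146 145 143 143 145 146 144 125  82  93 111 119 128 149
 148 146 145 144 145 146 145 144 145 143 151]
246 [147 146 144 146 145 146 145 147 143 145 145 148 149 150 150 148 148 146
 145 145 144 144 146 144 145 144 144 149 159]
247 [148 147 145 145 143 145 144 145 147 145 145 146 147 146 148 147 145 146
 145 144 143 144 144 145 145 145 145 152 163]
248 [130 151 148 145 144 144 146 144 147 144 146 145 146 144 145 145 143 147
 146 146 145 144 144 147 143 143 140 149 162]
249 [ 92 128 149 147 147 145 144 146 145 145 145 146 145 144 144 144 145 145
 145 145 145 146 143 145 143 148 162 161 161]
```

View pics/c5.png

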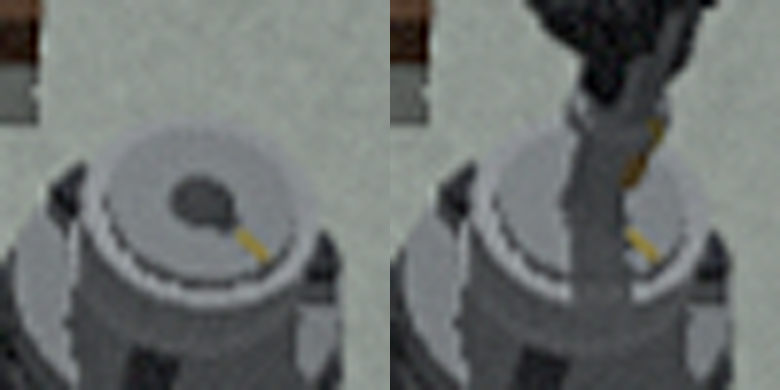

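The side view puts the shaft axis at column about 238.1 against 238.5 for the bore, so it is within 1 mm towards +x. The scene view agrees within its resolution. I'll nudge it back by 0.4 mm and enter gently.

```bash
python3 -m handwheel '0.04 0.3 0 0; 0 0.3 0 0; 0 0.3 0 0; 0 0.2 0 0; 0 0 0 0'; python3 -c "
from h import *
s=ctrl.state();print(s['force'].round(1),s['ft_torque'].round(2),s['tool_pos'].round(2))"
```

```text
clock: 6.6
tool_pos: [516.8, 223.9, 165.4]
orientation: [-0.207, 0.207, -0.676, 0.676]
force: [-0.0, -0.0, -4.5]
gripper_width: 17.0
[-0.  -0.  -4.5] [-0.02 -0.02 -0.04] [516.81 223.87 165.36]
```

The foot is about 6 mm inside the bore with no contact force. Next is the key depth, about 20 mm.

```bash
python3 -m handwheel '0 0.4 0 0; 0 0.4 0 0; 0 0.3 0 0; 0 0.2 0 0; 0 0.2 0 0; 0 0.2 0 0; 0 0 0 0'; python3 -c "
from h import *
s=ctrl.state();print(s['force'].round(1),s['ft_torque'].round(2),s['tool_pos'].round(2))"
```

```text
clock: 7.3
tool_pos: [516.8, 223.9, 148.6]
orientation: [-0.207, 0.207, -0.676, 0.676]
force: [-0.3, 0.0, -4.9]
gripper_width: 17.3
[-0.3  0.  -4.9] [-0.01  0.01  0.03] [516.82 223.9  148.55]
```

The key is 3 mm into the keyway with no resistance. On to the ejector and then towards home (TCP z about 125.6).

```bash
python3 -m handwheel '0 0.4 0 0; 0 0.4 0 0; 0 0.4 0 0; 0 0.2 0 0; 0 0 0 0'; python3 -m handwheel '0 0.3 0 0; 0 0.2 0 0; 0 0.2 0 0; 0 0 0 0; 0 0 0 0'; python3 -c "
from h import *
s=ctrl.state();print(s['force'].round(1),s['ft_torque'].round(2),s['tool_pos'].round(2))"
```

```text
clock: 7.8
tool_pos: [517.1, 224.1, 135.1]
orientation: [0.207, -0.207, 0.676, -0.676]
force: [-1.6, -0.1, 4.3]
gripper_width: 17.6
clock: 8.3
tool_pos: [517.2, 224.1, 128.6]
orientation: [0.207, -0.207, 0.676, -0.676]
force: [-2.1, -1.7, 7.0]
gripper_width: 17.8
[-2.1 -1.7  7. ] [-0.37  0.81  0.01] [517.17 224.09 128.61]
```

```bash
python3 -m handwheel '0 0.1 0 0; 0 0.1 0 0; 0 0 0 0; 0 0 0 0'; python3 -m handwheel '0 0.1 0 0; 0 0.03 0 0; 0 0 0 0; 0 0 0 0'; python3 -m handwheel '0 0.05 0 0; 0 0 0 0; 0 0 0 0'
```

```text
clock: 8.7
tool_pos: [517.2, 224.1, 126.7]
orientation: [0.207, -0.207, 0.676, -0.676]
force: [-3.3, -1.6, 8.3]
gripper_width: 17.5
clock: 9.1
tool_pos: [517.2, 224.1, 125.7]
orientation: [0.208, -0.207, 0.676, -0.676]
force: [-4.0, -1.7, 10.5]
gripper_width: 17.2
clock: 9.4
tool_pos: [517.2, 224.1, 125.7]
orientation: [0.208, -0.207, 0.676, -0.676]
force: [-5.7, -2.7, 16.1]
gripper_width: 17.3
```

The TCP has stopped at z 125.7, the expected home height, while the force keeps rising: the collar is seated. I'll press slightly more and check.

```bash
python3 -m handwheel '0 0.03 0 0; 0 0 0 0; 0 0 0 0; 0 0 0 0; 0 0 0 0; 0 0 0 0'; python3 - <<'E'
from h import *
ims=[]
for n in ("side","scene"):
    p,d,c=snap(n); q=proj(c,[[516.6,223.2,115]])[0].astype(int)
    ims.append(cv2.resize(p[q[1]-45:q[1]+30,q[0]-40:q[0]+40],(400,375),interpolation=cv2.INTER_CUBIC))
save("c6",np.hstack(ims)); s=ctrl.state();print(s['force'].round(1),s['ft_torque'].round(2),s['tool_pos'].round(2))
E
```

```text
clock: 10.0
tool_pos: [517.2, 224.2, 125.7]
orientation: [0.208, -0.207, 0.676, -0.676]
force: [-6.2, -1.9, 18.9]
gripper_width: 17.6
[-6.6 -3.  18.8] [-0.76  1.7   0.01] [517.22 224.14 125.66]
```

View pics/c6.png

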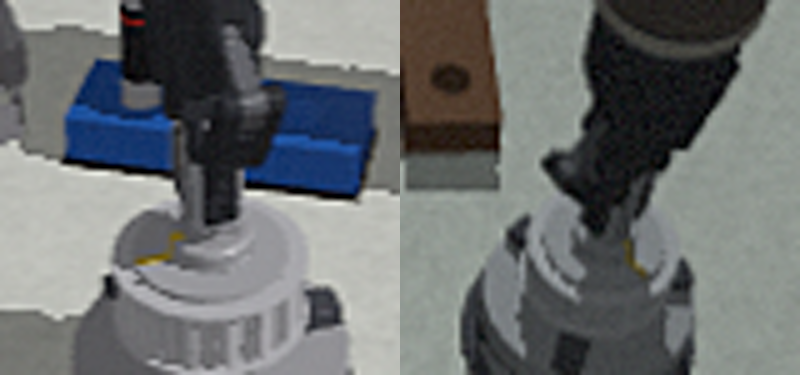

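c6 shows the collar flat on the hub face, with its stripe running into the hub's yellow mark at crop (170,245). The force is steady, and the gauge is still in its socket. Handing in.

```bash
python3 -c "
from station import ctrl
print(ctrl.close_job())"
```

```text
the job is handed in; nothing more can be done
None
```

The loose shaft is in the left pulley, which was the empty one, with its key in the keyway and its collar down on the hub face. The job was handed in at about 10 s with the gripper still holding and pressing.

- **Seating:** the tool stopped at z = 125.7 mm, the height expected with the collar home. It stayed there while the upward force rose from 10.5 to 18.8 N as I pressed on.
- **Push:** with the shaft's weight (about 4.7 N) added, the push is about 23.5 N. That is roughly 9.5 N beyond the 14 N spring, so more than the 5 N asked for.
- **Key:** it entered the keyway without resistance. In the last pictures the collar's stripe lines up with the hub's yellow mark.
- **Grip:** the gripper reads 17.2 to 17.8 mm, close to the 18 mm across the flats.
- **Disagreements:** a side force of about 7 N remains on the gripper. Before insertion the wrist and side cameras differed by up to 1 mm on the shaft's position, and a 0.4 mm nudge was enough.
- **Bystanders:** the last close-up shows the gauge still in its socket. I took no final picture of the screwdriver, bottle or bands, but the arm never went near them.

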